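# Nest the washed cups on the coaster and cover them

### The job

Put the washed cups away in one nested stack in the middle of the round cork coaster: first set the red cup there, then nest the yellow cup in the red one, then the blue cup in the yellow one, each fully down and upright, and last put the wooden lid on the blue cup. Leave the stack standing freely, and leave the green cup, the soap bottle and the pepper mill where they are.

Things in the scene. Friction and masses are not known exactly. Their poses are not given: they have to be found in the camera images.
- cup_red: red stacking cup (the cups differ only in colour), upright, 70 tall: foot 25 high, diameter 44 at the bottom to 47; body above it 60 wide at the shoulder, 62 at the rim; mouth 55 inside, 41 deep. A cup's foot drops into another's mouth (4 clearance all round) until its shoulder sits on the rim, 45 higher. 0.15 kg. Origin: centre of underside, z up, yaw means nothing. Sizes in mm.
- cup_yellow: yellow stacking cup (the cups differ only in colour), upright, 70 tall: foot 25 high, diameter 44 at the bottom to 47; body above it 60 wide at the shoulder, 62 at the rim; mouth 55 inside, 41 deep. A cup's foot drops into another's mouth (4 clearance all round) until its shoulder sits on the rim, 45 higher. 0.15 kg. Origin: centre of underside, z up, yaw means nothing. Sizes in mm.
- cup_blue: blue stacking cup (the cups differ only in colour), upright, 70 tall: foot 25 high, diameter 44 at the bottom to 47; body above it 60 wide at the shoulder, 62 at the rim; mouth 55 inside, 41 deep. A cup's foot drops into another's mouth (4 clearance all round) until its shoulder sits on the rim, 45 higher. 0.15 kg. Origin: centre of underside, z up, yaw means nothing. Sizes in mm.
- cup_green: green stacking cup (the cups differ only in colour), upright, 70 tall: foot 25 high, diameter 44 at the bottom to 47; body above it 60 wide at the shoulder, 62 at the rim; mouth 55 inside, 41 deep. A cup's foot drops into another's mouth (4 clearance all round) until its shoulder sits on the rim, 45 higher. 0.15 kg. Origin: centre of underside, z up, yaw means nothing. Bystander. Sizes in mm.
- lid: round brown wooden cup lid lying plug down: plug 10 high (diameter 45 to 47) fits a cup's mouth; disc diameter 62, 10 to 16 above the origin, rests on the rim (origin then 60 above that cup's origin); dark knob diameter 22, 16 to 40 above the origin. 0.06 kg. Origin: centre of the plug's underside, z up. Sizes in mm.
- coaster: round cork coaster, diameter 100, 6 thick, fixed to the counter. Origin: centre of its underside; z up. Sizes in mm.
- tile: square dark steel pot stand, 96 x 96, 6 thick, fixed to the counter, not needed for this job. Origin: centre of its underside. Sizes in mm.
- soap: brown glass soap bottle with yellow cap, diameter 60, 170 tall, a bystander standing at the left edge of the work. Origin: centre of the underside. Sizes in mm.
- mill: turned dark wood pepper mill, diameter 52, 120 tall, a bystander standing at the right edge of the work. Origin: centre of the underside. Sizes in mm.

How it is judged:
On the way, in this order (a step that is already met when the one before it is completed fails the run):
1. the red cup stands on the cork coaster, let go (horizontal distance between cup_red and coaster below 0.015 m and z of cup_red in the frame of coaster between 0.002 and 0.01 m and angle between cup_red's own z axis and vertical below 0.1 rad and contact force between cup_red and the fingers below 0.1 N), for 0.2 s.
2. the yellow cup is nested in the red cup, let go (horizontal distance between cup_yellow and cup_red below 0.007 m and z of cup_yellow in the frame of cup_red between 0.041 and 0.049 m and angle between cup_yellow's own z axis and vertical below 0.1 rad and contact force between cup_yellow and the fingers below 0.1 N), for 0.2 s.
3. the blue cup is nested in the yellow cup, let go (horizontal distance between cup_blue and cup_yellow below 0.007 m and z of cup_blue in the frame of cup_yellow between 0.041 and 0.049 m and angle between cup_blue's own z axis and vertical below 0.1 rad and contact force between cup_blue and the fingers below 0.1 N), for 0.2 s.
4. the lid sits on the blue cup, let go (horizontal distance between lid and cup_blue below 0.007 m and z of lid in the frame of cup_blue between 0.056 and 0.064 m and angle between lid's own z axis and vertical below 0.1 rad and contact force between lid and the fingers below 0.1 N), for 0.2 s.
At the end, for the whole second after the job is handed in: The red cup stands on the cork coaster within 15 mm of its centre; yellow is nested in red, blue in yellow and the lid on blue, each within 7 mm sideways of the one below and within 4 mm of its seated height; all upright within 0.1 rad, released and at rest (all of step 1 and all of step 2 and all of step 3 and all of step 4 and linear speed of each of cup_red, cup_yellow, cup_blue, lid below 0.02 m/s); the robot touches nothing.
It fails at once if the green cup is moved by more than 15 mm or tipped (distance of cup_green from where it was at the start of the episode above 0.015 m or angle between cup_green's own z axis and vertical above 0.3 rad).
It fails at once if the soap bottle is moved by more than 15 mm or tipped (distance of soap from where it was at the start of the episode above 0.015 m or angle between soap's own z axis and vertical above 0.3 rad).
It fails at once if the pepper mill is moved by more than 15 mm or tipped (distance of mill from where it was at the start of the episode above 0.015 m or angle between mill's own z axis and vertical above 0.3 rad).
It also fails if it takes over 115 s, if anything falls off the work surface, if the arm or the gripper's body presses on something with over 40 N, if the wrist force passes 120 N, or if a joint passes its speed limit or range.

### The arm

A 7-joint arm with a two-finger parallel gripper is mounted at the origin on the work surface. World frame = base frame: x ahead of the robot, y to its left, z up, the work surface at z = 0. Lengths are in m, angles in rad, forces in N, time in s.
With the tool pointing down it reaches from about 0.425 to 0.875 m from the base axis. Payload 4.7 kg.
Tool frame: the origin (TCP) lies between the finger pads; the fingertips stand 22 mm ahead of it and the grasp point (between the pads) lies 3 mm ahead of it; z points along the fingers, y is the line along which they close (so a half turn about z gives the same grasp; the last joint's range is limited). The gripper opens to 87 mm and grips with 3 to 60 N. Pads are 19 mm wide; open, the fingers measure 117 mm over their backs; the gripper's body (75 mm by 190 mm) begins 51 mm behind the grasp point.
Start: joints at [1.2, 0.321, -0.07, 1.45, 0.023, 1.371, -0.057], TCP at [0.244, -0.602, 0.245] pointing down, gripper open.
Joint ranges: [-2.86, 2.86], [-0.3, 2.09], [-1.38, 1.24], [0.06, 2.45], [-1.56, 4.7], [0.09, 2.05], [-2.69, 2.69]. Speed limits (rad/s): [2.57, 2.57, 3.14, 3.14, 3.14, 3.14, 3.14].

### API

Orientations are given as a rotation vector (axis times angle).
In Python, from bench import ctrl gives the robot as it stands. The module is installed in compiled form; this text tells all that it offers.
- The arm moves only by the tool send_rows, never from a script. Its argument "motion" is a list of rows, each an object with "claw": the opening, from -1 (shut) to 1 (fully open); "slide": the shift along the tool's x, y, z in mm, a list of three; "delta_rot": the turn, a rotation vector about the tool's x, y, z in rad, a list of three. In form: [{"claw": claw, "slide": [x, y, z], "delta_rot": [ax, ay, az]}, ...]. A call has 1 to 5 rows; each row is the pose to reach, as a shift and turn from the pose commanded when the call began, along the tool's axes at that moment; what a row does not reach only later rows make up. A row lasts 1/10 s, in which the tool goes at most 50 mm and 8.59 degrees, less where a joint would pass 70% of its speed; a pose out of reach is approached as far as the arm can. A call with a gripper value outside its range is refused whole. The fingers move at their own pace and stop on an object; "grip_force" is the grip in N (left out, the last holds). Time passes only in rows, so rows that repeat a pose let the fingers close. It gives the time, the measured TCP pose, the force, the opening and the grip force at its end, in the units of the state.
- ctrl.get_state(): the state, without advancing time (a new reading comes with each control period).
- ctrl.get_image(name): name is "side" or "top" or "wrist"; returns a dict with "color" (400x640x3 uint8, blue, green, red), "fx", "fy", "cx", "cy" (pixels), "k1" (the pictures are not rectified: a ray, as slopes to the right and down, at radius r is drawn at 1 + k1 r^2 times it, then the intrinsics apply), "pose" (4x4, takes a point from camera to world coordinates). Camera axes: x right, y down, z forward; pixel columns grow to the right and rows downward; lengths in m; the calibration is good to about 2 mm. A picture is of the moment at which its call begins. There is no depth.
- ctrl.close_job(): hands the job in; it is judged then, once.
The state is a dict: "time": time; "joint_positions": joint angles; "qd": joint speeds; "joint_torque": joint torques, N m; "position": TCP position; "tool_rot": TCP orientation; "ft_force": force on the tool from outside, world axes, zero at the start; "torque": the same for the moment, N m; "grip_width": opening from 0.0 (shut) to 1.0 (fully open); "grip_force": force on a finger pad.
Only numpy, scipy, OpenCV 4.12 (cv2) and the standard library are available. Lean on these libraries where they do the work, as an engineer would, in place of code of your own. Each camera call takes 0.05 s, during which the arm holds its last target. There are 200 camera calls.

## Working session

There is one attempt and no reset: what is moved stays moved. The work goes in short steps, Python scripts to look and compute and a tool call to move; the robot and the scene stay as the last step left them, time stands still between calls to the robot, and variables do not carry over. Pictures are saved under pics/ and viewed, at most 14 in all, crops included, and the job is handed in when it is done.

Besides the shell and the picture viewer there is one more tool, called after "Request:" by a JSON object that holds its "op" and its "data". send_rows: Moves the arm, as the interface text tells. Its arguments: {"type":"object","properties":{"motion":{"type":"array","items":{"type":"object","properties":{"claw":{"type":"number"},"slide":{"type":"array","items":{"type":"number"}},"delta_rot":{"type":"array","items":{"type":"number"}}}}},"grip_force":{"type":"number"}},"required":["motion"]}

```bash
mkdir -p pics; cat > h.py <<'E'
import cv2, numpy as np
from bench import ctrl
from scipy.spatial.transform import Rotation as R
def snap(name,fn):
    im=ctrl.get_image(name); cv2.imwrite('pics/'+fn,im['color']); np.savez('/tmp/'+fn+'.npz',**{k:im[k] for k in('fx','fy','cx','cy','k1','pose')}); return im
def K(im): return np.array([[im['fx'],0,im['cx']],[0,im['fy'],im['cy']],[0,0,1.]]),np.array([im['k1'],0,0,0.])
def world(im,u,v,z):
    k,d=K(im); P=np.array(im['pose'])
    s=cv2.undistortPoints(np.array([[[u,v]]],float),k,d)[0,0]
    r=P[:3,:3]@[s[0],s[1],1]; c=P[:3,3]
    return c+r*(z-c[2])/r[2]
def proj(im,p):
    k,d=K(im); P=np.linalg.inv(np.array(im['pose']))
    return cv2.projectPoints(np.array(p,float).reshape(-1,3),cv2.Rodrigues(P[:3,:3])[0],P[:3,3],k,d)[0].reshape(-1,2)
E
python3 - <<'E'
from h import *
for n in('top','side'):
    im=snap(n,n+'0.png'); print(n,im['fx'],im['cx'],im['cy'],im['k1'],np.round(im['pose'],3).tolist())
s=ctrl.get_state();print(s)
print(R.from_rotvec(s['tool_rot']).as_matrix().round(3))
E
```

```text
top 518.3997763088527 315.9590241205352 193.2682316048342 -0.03465151831592187 [[0.006, -0.996, 0.087, 0.438], [-1.0, -0.005, 0.014, -0.005], [-0.013, -0.087, -0.996, 1.311], [0.0, 0.0, 0.0, 1.0]]
side 410.83417396762707 318.3285950699587 200.26127002648235 -0.09776936651571976 [[-0.695, -0.462, 0.55, -0.17], [-0.719, 0.46, -0.521, 0.636], [-0.012, -0.758, -0.652, 0.859], [0.0, 0.0, 0.0, 1.0]]
{'time': 0.1, 'joint_positions': array([ 1.20009585,  0.32172519, -0.07008595,  1.45151135,  0.02261685,
        1.37077294, -0.05688451]), 'qd': array([-0.00011601, -0.00099497, -0.00170916, -0.00058546, -0.00055386,
        0.00088923,  0.00121639]), 'joint_torque': array([-2.91784008e-04, -4.92569876e+01, -4.05812524e-01, -3.13400960e+01,
       -6.40010834e-02,  3.94056458e-02,  4.39889789e-05]), 'position': array([ 0.24378507, -0.60208804,  0.24360714]), 'tool_rot': array([-3.08206287e+00, -6.00491788e-01,  6.51789974e-04]), 'ft_force': array([0.16329848, 0.39685768, 0.35543211]), 'torque': array([ 0.02822471, -0.00424633, -0.00443812]), 'grip_force': 0.0, 'grip_width': 0.996849432072973}
[[ 0.927  0.375 -0.001]
 [ 0.375 -0.927  0.001]
 [-0.    -0.002 -1.   ]]
```

View pics/top0.png

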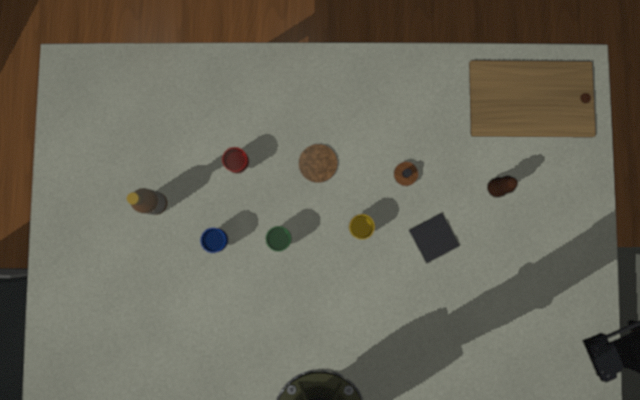

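View pics/side0.png

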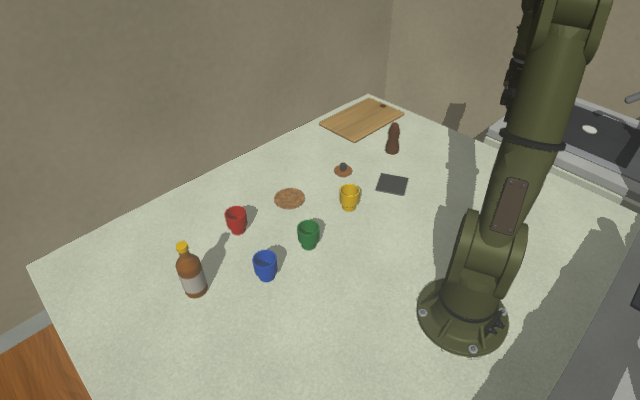

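```bash
python3 - <<'E'
import cv2,numpy as np
im=cv2.imread('pics/top0.png')
c={'coaster':(319,163),'red':(236,160),'blue':(214,240),'green':(278,238),'yellow':(362,226),'lid':(406,173)}
t=[]
for n,(u,v) in c.items():
    s=27 if n=='coaster' else 20
    p=cv2.resize(im[v-s:v+s,u-s:u+s],(264,264),interpolation=cv2.INTER_CUBIC)
    t.append(cv2.convertScaleAbs(p,alpha=1.5))
cv2.imwrite('pics/m0.png',np.vstack([np.hstack(t[:3]),np.hstack(t[3:])]))
E
```

```text
(no output)
```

View pics/m0.png

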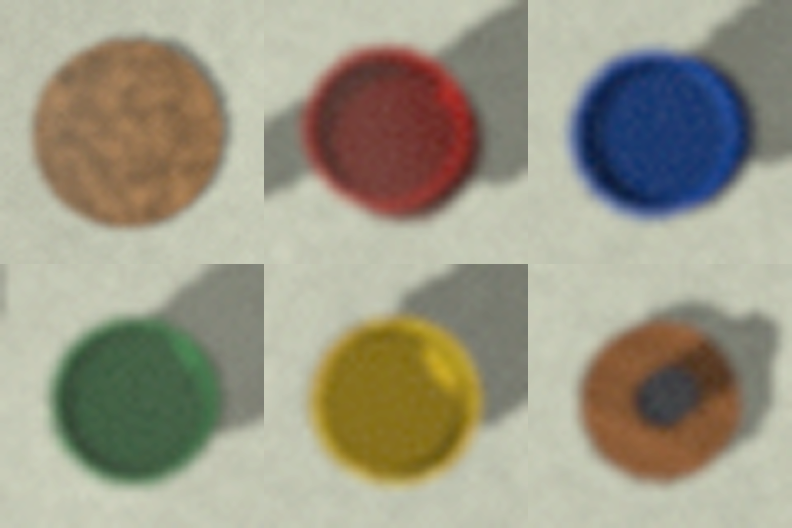

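```bash
python3 - <<'E'
from h import *
im=np.load('/tmp/top0.png.npz')
for n,u,v,z in [('coaster',318.1,162.6,.006),('red',234.1,159.2,.07),('blue',213.3,239.5,.07),('green',278.1,238.2,.07),('yellow',361.6,226.2,.07),('lid',405.8,173.3,.016),('soapcap',133,199,.17),('mill',494,187,.12),('mill base',510,183,.0),('tile',435,237,.006)]:
    w=world(im,u,v,z); print(n,w.round(4),np.hypot(*w[:2]).round(3))
im=ctrl.get_image('wrist'); s=ctrl.get_state()
T=np.eye(4);T[:3,:3]=R.from_rotvec(s['tool_rot']).as_matrix();T[:3,3]=s['position']
print(np.round(np.linalg.inv(T)@im['pose'],4),im['fx'])
E
```

```text
coaster [0.6297 0.0084 0.006 ] 0.63
red [0.6279 0.2114 0.07  ] 0.663
blue [0.4337 0.2576 0.07  ] 0.504
green [0.4378 0.1022 0.07  ] 0.45
yellow [ 0.4675 -0.097   0.07  ] 0.477
lid [ 0.602  -0.2122  0.016 ] 0.638
soapcap [0.5225 0.4185 0.17  ] 0.669
mill [ 0.558  -0.3989  0.12  ] 0.686
mill base [ 0.5805 -0.4797  0.    ] 0.753
tile [ 0.4429 -0.2856  0.006 ] 0.527
[[-6.000e-04 -9.623e-01 -2.720e-01  7.500e-02]
 [ 1.000e+00 -4.000e-04 -9.000e-04 -1.000e-04]
 [ 8.000e-04 -2.720e-01  9.623e-01 -1.400e-01]
 [ 0.000e+00  0.000e+00  0.000e+00  1.000e+00]] 276.38928480466876
```

Request:
{"op": "send_rows", "data": {"motion": [{"claw": 1,"slide": [180,-166,0],"delta_rot": [0,0,-0.7]},{"claw": 1,"slide": [180,-166,0],"delta_rot": [0,0,-0.7]},{"claw": 1,"slide": [180,-166,0],"delta_rot": [0,0,-0.7]},{"claw": 1,"slide": [180,-166,0],"delta_rot": [0,0,-0.7]},{"claw": 1,"slide": [180,-166,0],"delta_rot": [0,0,-0.7]}]}}

```text
time: 0.65
position: [0.3493, -0.3785, 0.2444]
tool_rot: [-2.686, -1.63, -0.0]
ft_force: [-0.0, -0.0, -0.2]
grip_width: 1.003
grip_force: 0.0
```

```bash
cat > go.py <<'E'
import sys
from h import *
# go.py x y z : slide (mm) and turn needed from the measured pose to world x y z with yaw 90, tool down
s=ctrl.get_state(); M=R.from_rotvec(s['tool_rot']).as_matrix()
G=np.array([[0,1,0],[1,0,0],[0,0,-1.]])
t=np.array([float(a) for a in sys.argv[1:4]])
print('t',round(s['time'],2),'pos',s['position'].round(4),'w',round(s['grip_width'],3),'F',s['ft_force'].round(1))
print('slide',(M.T@(t-s['position'])*1000).round(1),'rot',R.from_matrix(M.T@G).as_rotvec().round(4))
E
python3 go.py 0.628 0.211 0.2
```

```text
t 0.65 pos [ 0.3493 -0.3785  0.2444] w 1.003 F [-0.  -0.  -0.2]
slide [651.6 -24.9  44.5] rot [-1.000e-04 -1.000e-04 -4.798e-01]
```

Request:
{"op": "send_rows", "data": {"motion": [{"claw": 1,"slide": [240,-9,5],"delta_rot": [0,0,-0.48]},{"claw": 1,"slide": [240,-9,5],"delta_rot": [0,0,-0.48]},{"claw": 1,"slide": [240,-9,5],"delta_rot": [0,0,-0.48]},{"claw": 1,"slide": [240,-9,5],"delta_rot": [0,0,-0.48]},{"claw": 1,"slide": [240,-9,5],"delta_rot": [0,0,-0.48]}]}}

```text
time: 1.15
position: [0.4534, -0.1615, 0.2396]
tool_rot: [2.225, 2.218, 0.0]
ft_force: [0.5, -0.2, 0.4]
grip_width: 0.997
grip_force: 0.0
```

```bash
python3 go.py 0.628 0.211 0.17
```

```text
t 1.15 pos [ 0.4534 -0.1615  0.2396] w 0.997 F [ 0.5 -0.2  0.4]
slide [373.1 173.4  69.6] rot [ 0.0004  0.0001 -0.0031]
```

Request:
{"op": "send_rows", "data": {"motion": [{"claw": 1,"slide": [40,18,0],"delta_rot": [0,0,-0.003]},{"claw": 1,"slide": [80,37,0],"delta_rot": [0,0,-0.003]},{"claw": 1,"slide": [120,56,0],"delta_rot": [0,0,-0.003]},{"claw": 1,"slide": [160,74,10],"delta_rot": [0,0,-0.003]},{"claw": 1,"slide": [200,93,20],"delta_rot": [0,0,-0.003]}]}}

```text
time: 1.65
position: [0.5474, 0.0362, 0.2196]
tool_rot: [2.225, 2.217, 0.0]
ft_force: [0.6, -0.6, -0.1]
grip_width: 0.998
grip_force: 0.0
```

Request:
{"op": "send_rows", "data": {"motion": [{"claw": 1,"slide": [40,18,10],"delta_rot": [0,0,0]},{"claw": 1,"slide": [80,37,20],"delta_rot": [0,0,0]},{"claw": 1,"slide": [120,56,30],"delta_rot": [0,0,0]},{"claw": 1,"slide": [160,74,40],"delta_rot": [0,0,0]},{"claw": 1,"slide": [173,80,50],"delta_rot": [0,0,0]}]}}

```text
time: 2.15
position: [0.627, 0.2134, 0.1684]
tool_rot: [-2.216, -2.222, -0.003]
ft_force: [-0.2, 1.0, 0.3]
grip_width: 0.999
grip_force: 0.0
```

Request:
{"op": "send_rows", "data": {"motion": [{"claw": 1,"slide": [0,0,0],"delta_rot": [0,0,0]},{"claw": 1,"slide": [0,0,0],"delta_rot": [0,0,0]}]}}

```text
time: 2.35
position: [0.6271, 0.2062, 0.169]
tool_rot: [2.225, 2.217, -0.003]
ft_force: [-0.0, 0.1, 0.0]
grip_width: 1.004
grip_force: 0.0
```

```bash
python3 go.py 0.628 0.211 0.17; python3 - <<'E'
from h import *
im=snap('wrist','w_red.png'); print(proj(im,[[.628,.211,.07],[.659,.211,.07],[.597,.211,.07],[.628,.242,.07],[.628,.18,.07]]).round(1))
E
```

```text
t 2.35 pos [0.6271 0.2062 0.169 ] w 1.004 F [-0.   0.1  0. ]
slide [ 4.8  0.9 -1. ] rot [-0.0013  0.0016 -0.0035]
[[326.  203.2]
 [360.4 203. ]
 [291.6 203.3]
 [325.9 169. ]
 [326.1 235.1]]
```

View pics/w_red.png

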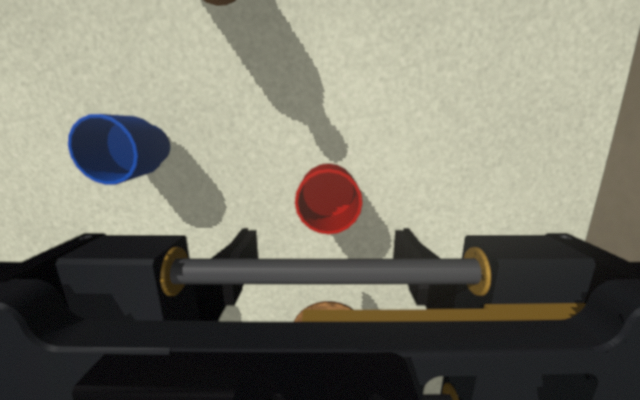

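```bash
cat > loc.py <<'E'
import sys
from h import *
from scipy.optimize import fsolve
# loc.py colour z0 x y [hue window]: centre of the cup (underside at z0) by matching the silhouette centroid
HUE={'red':(0,9),'yellow':(22,36),'blue':(108,126),'green':(55,80)}
def circ(x,y,z,d):
    a=np.linspace(0,2*np.pi,60); return np.c_[x+d/2*np.cos(a),y+d/2*np.sin(a),0*a+z]
def sil(im,x,y,z0,lo):
    p=np.vstack([circ(x,y,z0+.07,.062),circ(x,y,z0+.025,.060)]+([circ(x,y,z0,.044)] if lo else []))
    return cv2.convexHull(proj(im,p).astype(np.float32))
def cen(c):
    m=cv2.moments(c); return np.array([m['m10']/m['m00'],m['m01']/m['m00']]),m['m00']
def locate(im,col,z0,x,y,lo=True):
    hsv=cv2.cvtColor(im['color'],cv2.COLOR_BGR2HSV); h,sa,_=cv2.split(hsv); a,b=HUE[col]
    m=((h>=a)&(h<=b)|((h>171) if col=='red' else False))&(sa>90)
    near=cv2.fillConvexPoly(np.zeros(h.shape,np.uint8),sil(im,x,y,z0,lo).astype(int),1)
    m=(m&(cv2.dilate(near,np.ones((25,25)))>0)).astype(np.uint8)
    cs,_=cv2.findContours(cv2.morphologyEx(m,cv2.MORPH_CLOSE,np.ones((5,5))),cv2.RETR_EXTERNAL,cv2.CHAIN_APPROX_NONE)
    hull=cv2.convexHull(max(cs,key=cv2.contourArea)); c,A=cen(hull)
    s=fsolve(lambda q:cen(sil(im,q[0],q[1],z0,lo))[0]-c,[x,y],epsfcn=1e-4)
    return s,c,A,cen(sil(im,*s,z0,lo))[1]
if __name__=='__main__':
    col=sys.argv[2]; z0,x,y=map(float,sys.argv[3:6])
    im=ctrl.get_image(sys.argv[1]); print(col,*[np.round(r,4) for r in locate(im,col,z0,x,y,len(sys.argv)<7)])
E
python3 loc.py wrist red 0 .628 .211; python3 loc.py top red 0 .628 .211;python3 loc.py top blue 0 .434 .258;python3 loc.py wrist blue 0 .434 .258;python3 loc.py top yellow 0 .4675 -.097
```

```text
red [0.6299 0.2113] [327.4915 198.4272] 3627.0 3815.344
red [0.6438 0.1906] [243.7626 153.8434] 33.0 574.6865
blue [0.4335 0.2604] [213.5381 239.5915] 477.0 590.3087
blue [0.433  0.2595] [114.739  146.8147] 5300.5 5787.4775
yellow [ 0.468  -0.0972] [361.4872 226.0945] 494.0 538.2993
```

Request:
{"op": "send_rows", "data": {"motion": [{"claw": 1,"slide": [5,3,20],"delta_rot": [0,0,-0.003]},{"claw": 1,"slide": [5,3,50],"delta_rot": [0,0,-0.003]},{"claw": 1,"slide": [5,3,80],"delta_rot": [0,0,-0.003]},{"claw": 1,"slide": [5,3,105],"delta_rot": [0,0,-0.003]},{"claw": 1,"slide": [5,3,114],"delta_rot": [0,0,-0.003]}]}}

```text
time: 3.15
position: [0.6282, 0.2114, 0.0514]
tool_rot: [-2.22, -2.22, 0.008]
ft_force: [-0.2, -0.6, -0.5]
grip_width: 0.997
grip_force: 0.0
```

Request:
{"op": "send_rows", "data": {"motion": [{"claw": 1,"slide": [0,0,0],"delta_rot": [0,0,0]},{"claw": 1,"slide": [0,0,0],"delta_rot": [0,0,0]}]}}

```text
time: 3.35
position: [0.6309, 0.213, 0.0563]
tool_rot: [2.221, 2.221, 0.002]
ft_force: [-0.3, -0.5, 0.6]
grip_width: 0.997
grip_force: 0.0
```

```bash
python3 go.py 0.63 0.211 0.055
```

```text
t 3.35 pos [0.6309 0.213  0.0563] w 0.997 F [-0.3 -0.5  0.6]
slide [-2.  -0.9  1.3] rot [ 0.0012 -0.0007  0.0001]
```

Request:
{"op": "send_rows", "data": {"motion": [{"claw": 1,"slide": [-1,-1,0],"delta_rot": [0,0,0]},{"claw": 0.3,"slide": [-1,-1,0],"delta_rot": [0,0,0]},{"claw": 0,"slide": [-1,-1,0],"delta_rot": [0,0,0]},{"claw": -0.3,"slide": [-1,-1,0],"delta_rot": [0,0,0]},{"claw": -0.3,"slide": [-1,-1,0],"delta_rot": [0,0,0]}], "grip_force": 15}}

```text
time: 3.85
position: [0.6295, 0.2115, 0.0558]
tool_rot: [2.221, 2.221, 0.0]
ft_force: [0.2, -0.6, -0.5]
grip_width: 0.722
grip_force: 0.3
```

Request:
{"op": "send_rows", "data": {"motion": [{"claw": -0.3,"slide": [0,0,0],"delta_rot": [0,0,0]},{"claw": -0.3,"slide": [0,0,0],"delta_rot": [0,0,0]}]}}

```text
time: 4.05
position: [0.6296, 0.2115, 0.0557]
tool_rot: [2.221, 2.221, 0.0]
ft_force: [-0.3, 0.8, 1.8]
grip_width: 0.708
grip_force: 14.9
```

```bash
python3 go.py 0.63 0.211 0.055
```

```text
t 4.05 pos [0.6296 0.2115 0.0557] w 0.708 F [-0.3  0.8  1.8]
slide [-0.5  0.4  0.7] rot [ 0.0004  0.0001 -0.0001]
```

Request:
{"op": "send_rows", "data": {"motion": [{"claw": -0.3,"slide": [0,0,-20],"delta_rot": [0,0,0]},{"claw": -0.3,"slide": [0,0,-50],"delta_rot": [0,0,0]},{"claw": -0.3,"slide": [-20,0,-60],"delta_rot": [0,0,0]},{"claw": -0.3,"slide": [-50,0,-60],"delta_rot": [0,0,0]},{"claw": -0.3,"slide": [-85,0,-60],"delta_rot": [0,0,0]}]}}

```text
time: 4.55
position: [0.6289, 0.1273, 0.1157]
tool_rot: [-2.218, -2.224, -0.001]
ft_force: [-0.1, 0.4, -2.4]
grip_width: 0.711
grip_force: 14.9
```

Request:
{"op": "send_rows", "data": {"motion": [{"claw": -0.3,"slide": [-35,0,0],"delta_rot": [0,0,0]},{"claw": -0.3,"slide": [-70,0,0],"delta_rot": [0,0,0]},{"claw": -0.3,"slide": [-100,0,0],"delta_rot": [0,0,0]},{"claw": -0.3,"slide": [-118,0,0],"delta_rot": [0,0,0]},{"claw": -0.3,"slide": [-118,0,0],"delta_rot": [0,0,0]}]}}

```text
time: 5.05
position: [0.6291, 0.0036, 0.1146]
tool_rot: [2.228, 2.214, -0.005]
ft_force: [0.3, 0.7, -1.2]
grip_width: 0.71
grip_force: 14.9
```

Request:
{"op": "send_rows", "data": {"motion": [{"claw": -0.3,"slide": [0,0,10],"delta_rot": [0,0,0]},{"claw": -0.3,"slide": [0,0,25],"delta_rot": [0,0,0]},{"claw": -0.3,"slide": [0,0,35],"delta_rot": [0,0,0]},{"claw": -0.3,"slide": [0,0,40],"delta_rot": [0,0,0]},{"claw": -0.3,"slide": [0,0,40],"delta_rot": [0,0,0]}]}}

```text
time: 5.55
position: [0.6284, 0.0093, 0.0739]
tool_rot: [-2.218, -2.221, 0.002]
ft_force: [0.8, -0.1, -2.0]
grip_width: 0.71
grip_force: 14.9
```

```bash
python3 go.py 0.63 0.0085 0.062; python3 loc.py top red 0.02 .63 .0085; python3 - <<'E'
from h import *
a=snap('side','s1.png')['color'][140:260,210:370]; b=snap('top','t1.png')['color'][110:230,240:400]
cv2.imwrite('pics/c1.png',np.vstack([cv2.resize(i,(400,300),interpolation=2) for i in(a,b)]))
E
```

```text
t 5.55 pos [0.6284 0.0093 0.0739] w 0.71 F [ 0.8 -0.1 -2. ]
slide [-0.9  1.6 11.9] rot [-0.0026 -0.0004  0.0013]Traceback (most recent call last):
  File "loc.py", line 24, in <module>
    im=ctrl.get_image(sys.argv[1]); print(col,*[np.round(r,4) for r in locate(im,col,z0,x,y,len(sys.argv)<7)])
                                                                       ~~~~~~^^^^^^^^^^^^^^^^^^^^^^^^^^^^^^^
  File "loc.py", line 19, in locate
    hull=cv2.convexHull(max(cs,key=cv2.contourArea)); c,A=cen(hull)
                        ~~~^^^^^^^^^^^^^^^^^^^^^^^^
ValueError: max() iterable argument is empty
```

View pics/c1.png

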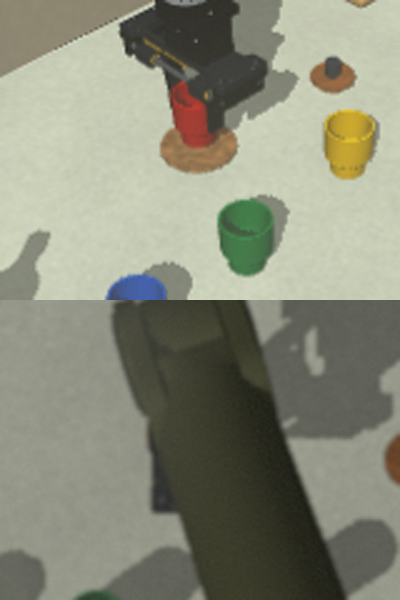

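Request:
{"op": "send_rows", "data": {"motion": [{"claw": -0.3,"slide": [0,1,4],"delta_rot": [0,0,0]},{"claw": -0.3,"slide": [0,1,8],"delta_rot": [0,0,0]},{"claw": -0.3,"slide": [0,1,10],"delta_rot": [0,0,0]},{"claw": -0.3,"slide": [0,1,11],"delta_rot": [0,0,0]},{"claw": -0.3,"slide": [0,1,11],"delta_rot": [0,0,0]}]}}

```text
time: 6.2
position: [0.6302, 0.0085, 0.0643]
tool_rot: [-2.221, -2.221, 0.0]
ft_force: [0.2, 0.1, -0.8]
grip_width: 0.71
grip_force: 14.9
```

Request:
{"op": "send_rows", "data": {"motion": [{"claw": -0.3,"slide": [0,0,0],"delta_rot": [0,0,0]},{"claw": -0.3,"slide": [0,0,0],"delta_rot": [0,0,0]}]}}

```text
time: 6.4
position: [0.6305, 0.0085, 0.0647]
tool_rot: [2.221, 2.221, 0.0]
ft_force: [0.1, -0.2, -1.8]
grip_width: 0.707
grip_force: 14.9
```

```bash
python3 go.py 0.63 0.0085 0.062
```

```text
t 6.4 pos [0.6305 0.0085 0.0647] w 0.707 F [ 0.1 -0.2 -1.8]
slide [-0.  -0.5  2.7] rot [0.0003 0.0001 0.    ]
```

Still about 3 mm above the coaster. Lower 3 mm, open, then retreat.

Request:
{"op": "send_rows", "data": {"motion": [{"claw": -0.3,"slide": [0,0,1.5],"delta_rot": [0,0,0]},{"claw": -0.3,"slide": [0,0,3],"delta_rot": [0,0,0]},{"claw": -0.3,"slide": [0,0,3],"delta_rot": [0,0,0]},{"claw": -0.3,"slide": [0,0,3],"delta_rot": [0,0,0]}]}}

```text
time: 6.8
position: [0.6305, 0.0085, 0.0617]
tool_rot: [2.221, 2.221, 0.0]
ft_force: [-0.3, 0.1, 0.4]
grip_width: 0.707
grip_force: 14.9
```

Request:
{"op": "send_rows", "data": {"motion": [{"claw": 0.6,"slide": [0,0,0],"delta_rot": [0,0,0]},{"claw": 1,"slide": [0,0,0],"delta_rot": [0,0,0]},{"claw": 1,"slide": [0,0,0],"delta_rot": [0,0,0]},{"claw": 1,"slide": [0,0,0],"delta_rot": [0,0,0]},{"claw": 1,"slide": [0,0,0],"delta_rot": [0,0,0]}]}}

```text
time: 7.3
position: [0.6303, 0.0085, 0.0615]
tool_rot: [2.221, 2.221, -0.0]
ft_force: [0.3, -0.5, 0.2]
grip_width: 0.982
grip_force: 0.0
```

Request:
{"op": "send_rows", "data": {"motion": [{"claw": 1,"slide": [0,0,-20],"delta_rot": [0,0,0]},{"claw": 1,"slide": [0,0,-50],"delta_rot": [0,0,0]},{"claw": 1,"slide": [0,0,-85],"delta_rot": [0,0,0]},{"claw": 1,"slide": [0,0,-113],"delta_rot": [0,0,0]},{"claw": 1,"slide": [0,0,-113],"delta_rot": [0,0,0]}]}}

```text
time: 7.8
position: [0.6331, 0.0092, 0.1795]
tool_rot: [2.217, 2.217, 0.009]
ft_force: [0.4, 0.1, 0.6]
grip_width: 1.001
grip_force: 0.0
```

Request:
{"op": "send_rows", "data": {"motion": [{"claw": 1,"slide": [0,0,0],"delta_rot": [0,0,0]},{"claw": 1,"slide": [0,0,0],"delta_rot": [0,0,0]}]}}

```text
time: 8.0
position: [0.6295, 0.0083, 0.1732]
tool_rot: [-2.221, -2.22, 0.003]
ft_force: [-0.1, 0.1, -0.6]
grip_width: 0.996
grip_force: 0.0
```

```bash
python3 go.py 0.63 0.0085 0.175; python3 loc.py wrist red 0.006 .63 .0085; python3 - <<'E'
from h import *
snap('wrist','w_red2.png')
E
```

```text
t 8.0 pos [0.6295 0.0083 0.1732] w 0.996 F [-0.1  0.1 -0.6]
slide [ 0.2  0.5 -1.8] rot [-0.0022  0.0003 -0.0001]
red [0.6309 0.0087] [326.5789 204.7342] 3738.5 3871.2634
```

View pics/w_red2.png

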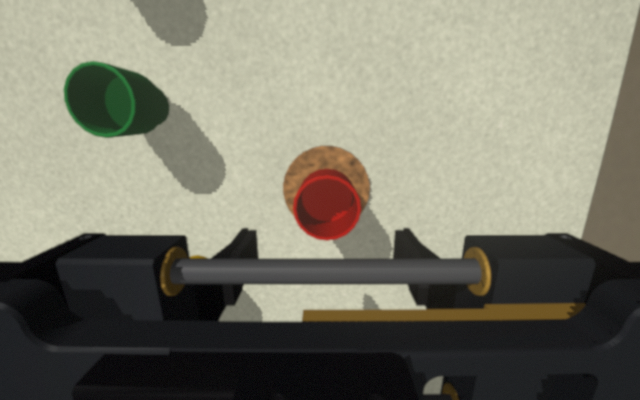

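Request:
{"op": "send_rows", "data": {"motion": [{"claw": 1,"slide": [-25,-39,0],"delta_rot": [0,0,0]},{"claw": 1,"slide": [-50,-77,0],"delta_rot": [0,0,0]},{"claw": 1,"slide": [-75,-115,0],"delta_rot": [0,0,0]},{"claw": 1,"slide": [-95,-145,0],"delta_rot": [0,0,0]},{"claw": 1,"slide": [-105,-161,0],"delta_rot": [0,0,0]}]}}

```text
time: 8.6
position: [0.4661, -0.0988, 0.1733]
tool_rot: [-2.224, -2.216, 0.005]
ft_force: [-0.4, -0.1, 0.4]
grip_width: 1.003
grip_force: 0.0
```

Request:
{"op": "send_rows", "data": {"motion": [{"claw": 1,"slide": [0,0,0],"delta_rot": [0,0,0]},{"claw": 1,"slide": [0,0,0],"delta_rot": [0,0,0]},{"claw": 1,"slide": [0,0,0],"delta_rot": [0,0,0]}]}}

```text
time: 8.9
position: [0.4703, -0.0954, 0.1744]
tool_rot: [-2.219, -2.223, -0.002]
ft_force: [0.1, 0.1, -0.1]
grip_width: 0.998
grip_force: 0.0
```

```bash
python3 go.py 0.468 -0.097 0.17; python3 loc.py wrist yellow 0 .468 -.097; python3 - <<'E'
from h import *
snap('wrist','w_y.png')
E
```

```text
t 8.9 pos [ 0.4703 -0.0954  0.1744] w 0.998 F [ 0.1  0.1 -0.1]
slide [-1.6 -2.3  4.4] rot [ 0.0005 -0.0009  0.0018]
yellow [ 0.4683 -0.0979] [322.7671 205.5725] 3527.5 3653.046
```

Request:
{"op": "send_rows", "data": {"motion": [{"claw": 1,"slide": [-1,-1,20],"delta_rot": [0,0,0]},{"claw": 1,"slide": [-1,-1,50],"delta_rot": [0,0,0]},{"claw": 1,"slide": [-1,-1,85],"delta_rot": [0,0,0]},{"claw": 1,"slide": [-1,-1,110],"delta_rot": [0,0,0]},{"claw": 1,"slide": [-1,-1,118],"delta_rot": [0,0,0]}]}}

```text
time: 9.5
position: [0.4669, -0.096, 0.0538]
tool_rot: [-2.216, -2.22, 0.002]
ft_force: [-0.3, -0.7, 0.3]
grip_width: 1.0
grip_force: 0.0
```

Request:
{"op": "send_rows", "data": {"motion": [{"claw": 1,"slide": [0,0,0],"delta_rot": [0,0,0]},{"claw": 1,"slide": [0,0,0],"delta_rot": [0,0,0]},{"claw": 1,"slide": [0,0,0],"delta_rot": [0,0,0]},{"claw": 1,"slide": [0,0,0],"delta_rot": [0,0,0]}]}}

```text
time: 9.9
position: [0.4693, -0.0978, 0.0577]
tool_rot: [2.22, 2.22, 0.001]
ft_force: [0.3, 0.5, 0.1]
grip_width: 1.001
grip_force: 0.0
```

```bash
python3 go.py 0.468 -0.098 0.055
```

```text
t 9.9 pos [ 0.4693 -0.0978  0.0577] w 1.001 F [0.3 0.5 0.1]
slide [-0.2 -1.3  2.7] rot [ 0.0021  0.0012 -0.0001]
```

Request:
{"op": "send_rows", "data": {"motion": [{"claw": 1,"slide": [0,-1,2],"delta_rot": [0,0,0]},{"claw": 0.3,"slide": [0,-1,2],"delta_rot": [0,0,0]},{"claw": 0,"slide": [0,-1,2],"delta_rot": [0,0,0]},{"claw": -0.3,"slide": [0,-1,2],"delta_rot": [0,0,0]},{"claw": -0.3,"slide": [0,-1,2],"delta_rot": [0,0,0]}], "grip_force": 15}}

```text
time: 10.4
position: [0.4674, -0.0975, 0.0546]
tool_rot: [2.221, 2.221, 0.0]
ft_force: [1.7, -0.1, 1.2]
grip_width: 0.72
grip_force: 0.7
```

Request:
{"op": "send_rows", "data": {"motion": [{"claw": -0.3,"slide": [0,0,0],"delta_rot": [0,0,0]},{"claw": -0.3,"slide": [0,0,0],"delta_rot": [0,0,0]},{"claw": -0.3,"slide": [0,0,0],"delta_rot": [0,0,0]}]}}

```text
time: 10.7
position: [0.4675, -0.0975, 0.0546]
tool_rot: [2.221, 2.221, 0.0]
ft_force: [0.7, -0.3, -0.8]
grip_width: 0.708
grip_force: 14.9
```

```bash
python3 go.py 0.6306 0.0087 0.16
```

```text
t 10.7 pos [ 0.4675 -0.0975  0.0546] w 0.708 F [ 0.7 -0.3 -0.8]
slide [ 106.2  163.1 -105.4] rot [0.0002 0.0001 0.0001]
```

Request:
{"op": "send_rows", "data": {"motion": [{"claw": -0.3,"slide": [0,0,-15],"delta_rot": [0,0,0]},{"claw": -0.3,"slide": [0,0,-45],"delta_rot": [0,0,0]},{"claw": -0.3,"slide": [0,0,-80],"delta_rot": [0,0,0]},{"claw": -0.3,"slide": [5,8,-105],"delta_rot": [0,0,0]},{"claw": -0.3,"slide": [20,31,-105],"delta_rot": [0,0,0]}]}}

```text
time: 11.2
position: [0.4998, -0.0797, 0.1642]
tool_rot: [2.221, 2.212, 0.0]
ft_force: [0.4, -0.2, -1.3]
grip_width: 0.707
grip_force: 14.9
```

Request:
{"op": "send_rows", "data": {"motion": [{"claw": -0.3,"slide": [21,33,0],"delta_rot": [0,0,0]},{"claw": -0.3,"slide": [43,66,0],"delta_rot": [0,0,0]},{"claw": -0.3,"slide": [64,98,0],"delta_rot": [0,0,0]},{"claw": -0.3,"slide": [80,122,0],"delta_rot": [0,0,0]},{"claw": -0.3,"slide": [86,132,0],"delta_rot": [0,0,0]}]}}

```text
time: 11.7
position: [0.6318, 0.0113, 0.1601]
tool_rot: [-2.217, -2.224, -0.003]
ft_force: [-0.9, -0.2, -0.3]
grip_width: 0.707
grip_force: 14.9
```

Request:
{"op": "send_rows", "data": {"motion": [{"claw": -0.3,"slide": [0,0,5],"delta_rot": [0,0,0]},{"claw": -0.3,"slide": [0,0,12],"delta_rot": [0,0,0]},{"claw": -0.3,"slide": [0,0,15],"delta_rot": [0,0,0]},{"claw": -0.3,"slide": [0,0,15],"delta_rot": [0,0,0]},{"claw": -0.3,"slide": [0,0,15],"delta_rot": [0,0,0]}]}}

```text
time: 12.2
position: [0.6299, 0.0076, 0.1446]
tool_rot: [2.222, 2.22, -0.001]
ft_force: [-0.3, -0.2, -0.9]
grip_width: 0.713
grip_force: 14.9
```

Request:
{"op": "send_rows", "data": {"motion": [{"claw": -0.3,"slide": [0,0,0],"delta_rot": [0,0,0]},{"claw": -0.3,"slide": [0,0,0],"delta_rot": [0,0,0]}]}}

```text
time: 12.4
position: [0.6304, 0.0083, 0.1449]
tool_rot: [2.221, 2.221, 0.0]
ft_force: [-0.4, 0.1, -1.7]
grip_width: 0.711
grip_force: 14.9
```

```bash
python3 go.py 0.6305 0.0087 0.145;python3 - <<'E'
from h import *
a=snap('side','s2.png')['color'][120:240,210:370]; b=snap('wrist','w2.png')['color'][100:300,200:450]
cv2.imwrite('pics/c2.png',np.vstack([cv2.resize(i,(400,300),interpolation=2) for i in(a,b)]))
E
```

```text
t 12.4 pos [0.6304 0.0083 0.1449] w 0.711 F [-0.4  0.1 -1.7]
slide [ 0.4  0.1 -0.1] rot [ 0.0005  0.0003 -0.0002]
```

View pics/c2.png

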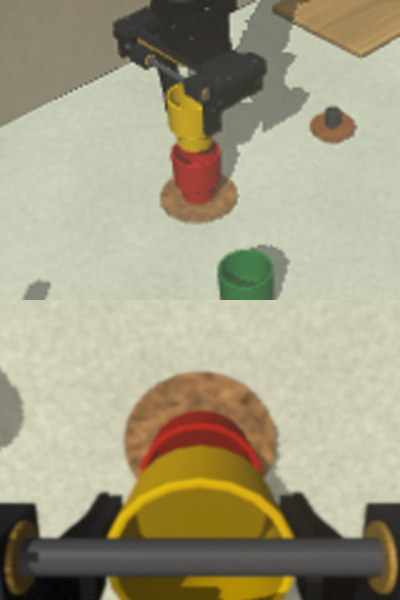

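The yellow cup hangs squarely above the red one. Lowering it.

Request:
{"op": "send_rows", "data": {"motion": [{"claw": -0.3,"slide": [0,0,6],"delta_rot": [0,0,0]},{"claw": -0.3,"slide": [0,0,14],"delta_rot": [0,0,0]},{"claw": -0.3,"slide": [0,0,22],"delta_rot": [0,0,0]},{"claw": -0.3,"slide": [0,0,27],"delta_rot": [0,0,0]},{"claw": -0.3,"slide": [0,0,27],"delta_rot": [0,0,0]}]}}

```text
time: 13.0
position: [0.6295, 0.0085, 0.1161]
tool_rot: [-2.22, -2.22, 0.003]
ft_force: [0.7, 0.2, -1.8]
grip_width: 0.709
grip_force: 14.9
```

Request:
{"op": "send_rows", "data": {"motion": [{"claw": -0.3,"slide": [0,0,4],"delta_rot": [0,0,0]},{"claw": -0.3,"slide": [0,0,8],"delta_rot": [0,0,0]},{"claw": -0.3,"slide": [0,0,11],"delta_rot": [0,0,0]},{"claw": -0.3,"slide": [0,0,11],"delta_rot": [0,0,0]},{"claw": -0.3,"slide": [0,0,11],"delta_rot": [0,0,0]}]}}

```text
time: 13.5
position: [0.6304, 0.0086, 0.1065]
tool_rot: [2.221, 2.221, -0.0]
ft_force: [0.5, -0.7, -1.0]
grip_width: 0.712
grip_force: 14.9
```

```bash
python3 go.py 0.6305 0.0087 0.1055
```

```text
t 13.5 pos [0.6304 0.0086 0.1065] w 0.712 F [ 0.5 -0.7 -1. ]
slide [0.1 0.1 1. ] rot [0.     0.0001 0.0001]
```

Request:
{"op": "send_rows", "data": {"motion": [{"claw": -0.3,"slide": [0,0,1],"delta_rot": [0,0,0]},{"claw": -0.3,"slide": [0,0,1],"delta_rot": [0,0,0]},{"claw": 0.4,"slide": [0,0,1],"delta_rot": [0,0,0]},{"claw": 1,"slide": [0,0,1],"delta_rot": [0,0,0]},{"claw": 1,"slide": [0,0,1],"delta_rot": [0,0,0]}]}}

```text
time: 14.0
position: [0.6305, 0.0086, 0.1058]
tool_rot: [2.221, 2.221, 0.0]
ft_force: [-0.3, -0.5, 0.0]
grip_width: 0.815
grip_force: 0.0
```

Request:
{"op": "send_rows", "data": {"motion": [{"claw": 1,"slide": [0,0,0],"delta_rot": [0,0,0]},{"claw": 1,"slide": [0,0,0],"delta_rot": [0,0,0]},{"claw": 1,"slide": [0,0,0],"delta_rot": [0,0,0]}]}}

```text
time: 14.3
position: [0.6304, 0.0086, 0.1056]
tool_rot: [2.221, 2.221, -0.0]
ft_force: [-0.2, -0.4, 0.3]
grip_width: 0.986
grip_force: 0.0
```

Request:
{"op": "send_rows", "data": {"motion": [{"claw": 1,"slide": [0,0,-20],"delta_rot": [0,0,0]},{"claw": 1,"slide": [0,0,-50],"delta_rot": [0,0,0]},{"claw": 1,"slide": [0,0,-85],"delta_rot": [0,0,0]},{"claw": 1,"slide": [0,0,-113],"delta_rot": [0,0,0]},{"claw": 1,"slide": [0,0,-113],"delta_rot": [0,0,0]}]}}

```text
time: 14.8
position: [0.6328, 0.0093, 0.2234]
tool_rot: [2.217, 2.217, 0.009]
ft_force: [0.0, 0.4, 0.3]
grip_width: 1.0
grip_force: 0.0
```

Request:
{"op": "send_rows", "data": {"motion": [{"claw": 1,"slide": [0,0,0],"delta_rot": [0,0,0]},{"claw": 1,"slide": [0,0,0],"delta_rot": [0,0,0]},{"claw": 1,"slide": [0,0,0],"delta_rot": [0,0,0]}]}}

```text
time: 15.1
position: [0.6296, 0.0083, 0.2169]
tool_rot: [-2.22, -2.22, 0.003]
ft_force: [-0.3, -0.2, 1.1]
grip_width: 1.002
grip_force: 0.0
```

```bash
python3 go.py 0.435 0.26 0.17; python3 loc.py wrist yellow 0.051 .6305 .0085 rim; python3 - <<'E'
from h import *
a=snap('side','s3.png')['color'][120:240,210:370]; b=snap('wrist','w3.png')['color'][100:300,200:450]
cv2.imwrite('pics/c3.png',np.vstack([cv2.resize(i,(400,300),interpolation=2) for i in(a,b)]))
E
```

```text
t 15.1 pos [0.6296 0.0083 0.2169] w 1.002 F [-0.3 -0.2  1.1]
slide [ 251.7 -194.5   47.4] rot [-0.0026  0.      0.    ]
yellow [0.6311 0.0075] [326.8213 206.3696] 3685.0 3904.8612
```

View pics/c3.png

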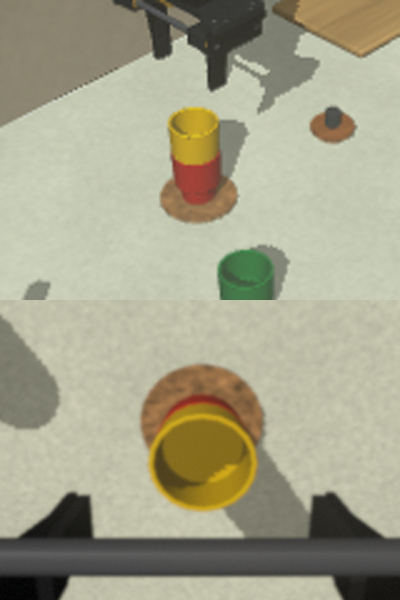

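Request:
{"op": "send_rows", "data": {"motion": [{"claw": 1,"slide": [25,-20,0],"delta_rot": [0,0,0]},{"claw": 1,"slide": [55,-43,0],"delta_rot": [0,0,0]},{"claw": 1,"slide": [90,-70,0],"delta_rot": [0,0,0]},{"claw": 1,"slide": [125,-97,0],"delta_rot": [0,0,0]},{"claw": 1,"slide": [155,-121,0],"delta_rot": [0,0,0]}]}}

```text
time: 15.75
position: [0.5076, 0.1655, 0.2183]
tool_rot: [-2.22, -2.223, 0.0]
ft_force: [0.6, 1.2, -0.4]
grip_width: 0.999
grip_force: 0.0
```

Request:
{"op": "send_rows", "data": {"motion": [{"claw": 1,"slide": [35,-27,12],"delta_rot": [0,0,0]},{"claw": 1,"slide": [65,-51,24],"delta_rot": [0,0,0]},{"claw": 1,"slide": [88,-69,36],"delta_rot": [0,0,0]},{"claw": 1,"slide": [97,-76,45],"delta_rot": [0,0,0]},{"claw": 1,"slide": [97,-76,45],"delta_rot": [0,0,0]}]}}

```text
time: 16.25
position: [0.4319, 0.2611, 0.1724]
tool_rot: [-2.217, -2.225, 0.003]
ft_force: [-0.1, -0.6, 0.1]
grip_width: 1.0
grip_force: 0.0
```

Request:
{"op": "send_rows", "data": {"motion": [{"claw": 1,"slide": [0,0,0],"delta_rot": [0,0,0]},{"claw": 1,"slide": [0,0,0],"delta_rot": [0,0,0]},{"claw": 1,"slide": [0,0,0],"delta_rot": [0,0,0]},{"claw": 1,"slide": [0,0,0],"delta_rot": [0,0,0]}]}}

```text
time: 16.65
position: [0.4343, 0.2598, 0.1738]
tool_rot: [2.223, 2.219, 0.001]
ft_force: [-0.4, -1.5, 1.0]
grip_width: 1.0
grip_force: 0.0
```

```bash
python3 go.py 0.433 0.26 0.055; python3 loc.py wrist blue 0 .433 .26
```

```text
t 16.65 pos [0.4343 0.2598 0.1738] w 1.0 F [-0.4 -1.5  1. ]
slide [  0.2  -1.3 118.8] rot [ 0.0004 -0.0002 -0.0019]
blue [0.4336 0.2593] [324.1599 203.7285] 3396.0 3676.8764
```

Request:
{"op": "send_rows", "data": {"motion": [{"claw": 1,"slide": [0,-1,20],"delta_rot": [0,0,0]},{"claw": 1,"slide": [0,-1,50],"delta_rot": [0,0,0]},{"claw": 1,"slide": [0,-1,85],"delta_rot": [0,0,0]},{"claw": 1,"slide": [0,-1,110],"delta_rot": [0,0,0]},{"claw": 1,"slide": [0,-1,118],"delta_rot": [0,0,0]}]}}

```text
time: 17.2
position: [0.4308, 0.2593, 0.0531]
tool_rot: [-2.22, -2.22, 0.007]
ft_force: [-0.3, 0.1, -0.1]
grip_width: 1.0
grip_force: 0.0
```

Request:
{"op": "send_rows", "data": {"motion": [{"claw": 1,"slide": [0,0,0],"delta_rot": [0,0,0]},{"claw": 1,"slide": [0,0,0],"delta_rot": [0,0,0]},{"claw": 1,"slide": [0,0,0],"delta_rot": [0,0,0]},{"claw": 1,"slide": [0,0,0],"delta_rot": [0,0,0]},{"claw": 1,"slide": [0,0,0],"delta_rot": [0,0,0]}]}}

```text
time: 17.7
position: [0.4329, 0.2607, 0.0563]
tool_rot: [2.221, 2.221, 0.002]
ft_force: [-0.3, 0.8, 0.7]
grip_width: 1.001
grip_force: 0.0
```

```bash
python3 go.py 0.4335 0.2594 0.055
```

```text
t 17.7 pos [0.4329 0.2607 0.0563] w 1.001 F [-0.3  0.8  0.7]
slide [-1.3  0.6  1.3] rot [ 0.0015 -0.0001 -0.0002]
```

Request:
{"op": "send_rows", "data": {"motion": [{"claw": 1,"slide": [-1,1,1],"delta_rot": [0,0,0]},{"claw": 0.3,"slide": [-1,1,1],"delta_rot": [0,0,0]},{"claw": 0,"slide": [-1,1,1],"delta_rot": [0,0,0]},{"claw": -0.3,"slide": [-1,1,1],"delta_rot": [0,0,0]},{"claw": -0.3,"slide": [-1,1,1],"delta_rot": [0,0,0]}], "grip_force": 15}}

```text
time: 18.2
position: [0.4333, 0.2596, 0.0545]
tool_rot: [-2.221, -2.221, 0.0]
ft_force: [0.1, -0.3, 1.3]
grip_width: 0.723
grip_force: 0.0
```

Request:
{"op": "send_rows", "data": {"motion": [{"claw": -0.3,"slide": [0,0,0],"delta_rot": [0,0,0]},{"claw": -0.3,"slide": [0,0,0],"delta_rot": [0,0,0]},{"claw": -0.3,"slide": [0,0,0],"delta_rot": [0,0,0]}]}}

```text
time: 18.5
position: [0.4333, 0.2595, 0.0545]
tool_rot: [2.221, 2.222, -0.0]
ft_force: [0.2, -0.2, 0.3]
grip_width: 0.703
grip_force: 15.0
```

```bash
python3 go.py 0.6308 0.0085 0.205
```

```text
t 18.5 pos [0.4333 0.2595 0.0545] w 0.703 F [ 0.2 -0.2  0.3]
slide [-251.1  197.5 -150.5] rot [-0.0001  0.0001  0.0001]
```

Request:
{"op": "send_rows", "data": {"motion": [{"claw": -0.3,"slide": [0,0,-20],"delta_rot": [0,0,0]},{"claw": -0.3,"slide": [0,0,-55],"delta_rot": [0,0,0]},{"claw": -0.3,"slide": [0,0,-95],"delta_rot": [0,0,0]},{"claw": -0.3,"slide": [-5,4,-130],"delta_rot": [0,0,0]},{"claw": -0.3,"slide": [-20,16,-150],"delta_rot": [0,0,0]}]}}

```text
time: 19.0
position: [0.4491, 0.2419, 0.2074]
tool_rot: [2.216, 2.225, 0.005]
ft_force: [0.7, -0.5, -1.5]
grip_width: 0.703
grip_force: 15.0
```

Request:
{"op": "send_rows", "data": {"motion": [{"claw": -0.3,"slide": [-28,22,0],"delta_rot": [0,0,0]},{"claw": -0.3,"slide": [-60,47,0],"delta_rot": [0,0,0]},{"claw": -0.3,"slide": [-93,73,0],"delta_rot": [0,0,0]},{"claw": -0.3,"slide": [-126,99,0],"delta_rot": [0,0,0]},{"claw": -0.3,"slide": [-156,122,0],"delta_rot": [0,0,0]}]}}

```text
time: 19.5
position: [0.5723, 0.0813, 0.2041]
tool_rot: [2.222, 2.22, -0.001]
ft_force: [-0.1, 0.8, -1.9]
grip_width: 0.702
grip_force: 15.0
```

Request:
{"op": "send_rows", "data": {"motion": [{"claw": -0.3,"slide": [-25,20,0],"delta_rot": [0,0,0]},{"claw": -0.3,"slide": [-48,38,0],"delta_rot": [0,0,0]},{"claw": -0.3,"slide": [-65,51,0],"delta_rot": [0,0,0]},{"claw": -0.3,"slide": [-75,59,5],"delta_rot": [0,0,0]},{"claw": -0.3,"slide": [-75,59,14],"delta_rot": [0,0,0]}]}}

```text
time: 20.0
position: [0.6312, 0.0067, 0.1898]
tool_rot: [2.224, 2.218, 0.0]
ft_force: [-0.1, 0.7, -1.5]
grip_width: 0.697
grip_force: 15.0
```

Request:
{"op": "send_rows", "data": {"motion": [{"claw": -0.3,"slide": [0,0,0],"delta_rot": [0,0,0]},{"claw": -0.3,"slide": [0,0,0],"delta_rot": [0,0,0]},{"claw": -0.3,"slide": [0,0,0],"delta_rot": [0,0,0]},{"claw": -0.3,"slide": [0,0,0],"delta_rot": [0,0,0]}]}}

```text
time: 20.4
position: [0.6302, 0.0095, 0.1911]
tool_rot: [2.219, 2.223, 0.001]
ft_force: [0.8, 0.4, -2.7]
grip_width: 0.705
grip_force: 15.1
```

```bash
python3 go.py 0.6308 0.0084 0.1905;python3 - <<'E'
from h import *
a=snap('side','s4.png')['color'][120:240,210:370]; b=snap('wrist','w4.png')['color'][100:300,200:450]
cv2.imwrite('pics/c4.png',np.vstack([cv2.resize(i,(400,300),interpolation=2) for i in(a,b)]))
E
```

```text
t 20.4 pos [0.6302 0.0095 0.1911] w 0.705 F [ 0.8  0.4 -2.7]
slide [-1.1  0.6  0.6] rot [0.0007 0.0002 0.0014]
```

View pics/c4.png

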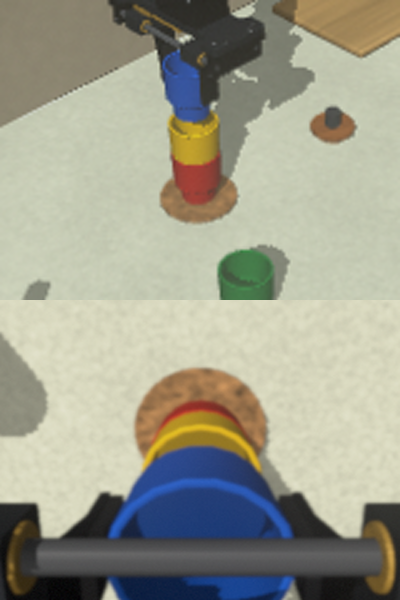

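The blue cup hangs above the yellow one. Lowering it with the 1 mm correction.

Request:
{"op": "send_rows", "data": {"motion": [{"claw": -0.3,"slide": [-1,0,6],"delta_rot": [0,0,0]},{"claw": -0.3,"slide": [-1,0,14],"delta_rot": [0,0,0]},{"claw": -0.3,"slide": [-1,0,22],"delta_rot": [0,0,0]},{"claw": -0.3,"slide": [-1,0,27],"delta_rot": [0,0,0]},{"claw": -0.3,"slide": [-1,0,27],"delta_rot": [0,0,0]}]}}

```text
time: 21.0
position: [0.6296, 0.0074, 0.1621]
tool_rot: [-2.22, -2.22, 0.002]
ft_force: [-0.4, -0.6, -1.5]
grip_width: 0.696
grip_force: 15.1
```

Request:
{"op": "send_rows", "data": {"motion": [{"claw": -0.3,"slide": [0,0,4],"delta_rot": [0,0,0]},{"claw": -0.3,"slide": [0,0,8],"delta_rot": [0,0,0]},{"claw": -0.3,"slide": [0,0,11],"delta_rot": [0,0,0]},{"claw": -0.3,"slide": [0,0,11],"delta_rot": [0,0,0]},{"claw": -0.3,"slide": [0,0,11],"delta_rot": [0,0,0]}]}}

```text
time: 21.5
position: [0.6304, 0.0075, 0.1526]
tool_rot: [2.221, 2.221, -0.0]
ft_force: [0.2, 0.1, -0.8]
grip_width: 0.702
grip_force: 14.9
```

```bash
python3 go.py 0.6308 0.0084 0.1505
```

```text
t 21.5 pos [0.6304 0.0075 0.1526] w 0.702 F [ 0.2  0.1 -0.8]
slide [0.9 0.4 2.1] rot [0.     0.0001 0.    ]
```

Request:
{"op": "send_rows", "data": {"motion": [{"claw": -0.3,"slide": [0.7,0,1],"delta_rot": [0,0,0]},{"claw": -0.3,"slide": [0.7,0,2],"delta_rot": [0,0,0]},{"claw": -0.3,"slide": [0.7,0,2],"delta_rot": [0,0,0]},{"claw": -0.3,"slide": [0.7,0,2],"delta_rot": [0,0,0]}]}}

```text
time: 21.9
position: [0.6305, 0.0083, 0.1507]
tool_rot: [2.221, 2.221, 0.0]
ft_force: [-0.4, 0.1, -1.0]
grip_width: 0.703
grip_force: 15.0
```

Request:
{"op": "send_rows", "data": {"motion": [{"claw": 0.4,"slide": [0,0,0],"delta_rot": [0,0,0]},{"claw": 1,"slide": [0,0,0],"delta_rot": [0,0,0]},{"claw": 1,"slide": [0,0,0],"delta_rot": [0,0,0]},{"claw": 1,"slide": [0,0,0],"delta_rot": [0,0,0]},{"claw": 1,"slide": [0,0,0],"delta_rot": [0,0,0]}]}}

```text
time: 22.4
position: [0.6304, 0.0082, 0.1506]
tool_rot: [2.221, 2.221, -0.0]
ft_force: [0.1, 0.3, -0.1]
grip_width: 0.959
grip_force: 0.0
```

Request:
{"op": "send_rows", "data": {"motion": [{"claw": 1,"slide": [0,0,0],"delta_rot": [0,0,0]},{"claw": 1,"slide": [0,0,-20],"delta_rot": [0,0,0]},{"claw": 1,"slide": [0,0,-55],"delta_rot": [0,0,0]},{"claw": 1,"slide": [0,0,-90],"delta_rot": [0,0,0]},{"claw": 1,"slide": [0,0,-113],"delta_rot": [0,0,0]}]}}

```text
time: 22.9
position: [0.631, 0.0086, 0.2663]
tool_rot: [2.22, 2.22, 0.003]
ft_force: [0.2, 0.1, 0.2]
grip_width: 1.001
grip_force: 0.0
```

Request:
{"op": "send_rows", "data": {"motion": [{"claw": 1,"slide": [0,0,0],"delta_rot": [0,0,0]},{"claw": 1,"slide": [0,0,0],"delta_rot": [0,0,0]},{"claw": 1,"slide": [0,0,0],"delta_rot": [0,0,0]},{"claw": 1,"slide": [0,0,0],"delta_rot": [0,0,0]}]}}

```text
time: 23.3
position: [0.6297, 0.008, 0.262]
tool_rot: [-2.22, -2.22, 0.003]
ft_force: [-0.6, -0.9, -0.4]
grip_width: 0.997
grip_force: 0.0
```

```bash
python3 go.py 0.602 -0.212 0.14; python3 loc.py wrist blue 0.096 .6305 .0085 rim; python3 - <<'E'
from h import *
a=snap('side','s5.png')['color'][120:240,210:370]; b=snap('wrist','w5.png')['color'][100:300,200:450]
cv2.imwrite('pics/c5.png',np.vstack([cv2.resize(i,(400,300),interpolation=2) for i in(a,b)]))
E
```

```text
t 23.3 pos [0.6297 0.008  0.262 ] w 0.997 F [-0.6 -0.9 -0.4]
slide [-220.   -27.4  122.1] rot [-0.0025  0.      0.    ]
blue [0.6308 0.0081] [326.4113 205.4908] 3598.0 3905.2657
```

View pics/c5.png

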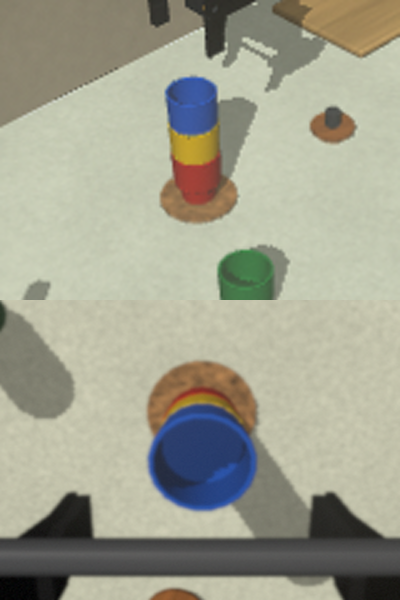

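Request:
{"op": "send_rows", "data": {"motion": [{"claw": 1,"slide": [-35,-4,0],"delta_rot": [0,0,0]},{"claw": 1,"slide": [-80,-10,0],"delta_rot": [0,0,0]},{"claw": 1,"slide": [-125,-15,0],"delta_rot": [0,0,0]},{"claw": 1,"slide": [-170,-21,25],"delta_rot": [0,0,0]},{"claw": 1,"slide": [-205,-25,55],"delta_rot": [0,0,0]}]}}

```text
time: 23.95
position: [0.6057, -0.2001, 0.2093]
tool_rot: [2.221, 2.216, 0.001]
ft_force: [0.2, -0.9, -0.5]
grip_width: 0.998
grip_force: 0.0
```

Request:
{"op": "send_rows", "data": {"motion": [{"claw": 1,"slide": [-15,-2,35],"delta_rot": [0,0,0]},{"claw": 1,"slide": [-15,-2,60],"delta_rot": [0,0,0]},{"claw": 1,"slide": [-15,-2,75],"delta_rot": [0,0,0]},{"claw": 1,"slide": [-15,-2,75],"delta_rot": [0,0,0]},{"claw": 1,"slide": [-15,-2,75],"delta_rot": [0,0,0]}]}}

```text
time: 24.45
position: [0.6042, -0.2108, 0.1345]
tool_rot: [2.219, 2.223, 0.001]
ft_force: [0.1, -0.3, 0.5]
grip_width: 0.996
grip_force: 0.0
```

Request:
{"op": "send_rows", "data": {"motion": [{"claw": 1,"slide": [0,0,0],"delta_rot": [0,0,0]},{"claw": 1,"slide": [0,0,0],"delta_rot": [0,0,0]},{"claw": 1,"slide": [0,0,0],"delta_rot": [0,0,0]}]}}

```text
time: 24.75
position: [0.604, -0.2117, 0.1347]
tool_rot: [2.22, 2.221, 0.001]
ft_force: [0.8, 0.2, 0.7]
grip_width: 1.0
grip_force: 0.0
```

```bash
python3 go.py 0.602 -0.212 0.03; python3 - <<'E'
from h import *
im=snap('wrist','w6.png'); b=im['color'][140:290,220:420]
cv2.imwrite('pics/c6.png',cv2.resize(b,(800,600),interpolation=2))
a=np.linspace(0,2*np.pi,60)
from loc import circ
for z,d in((.016,.062),(.04,.022)):
    p=proj(im,circ(.602,-.212,z,d)); print(p.min(0).round(1),p.max(0).round(1))
E
```

```text
t 24.75 pos [ 0.604  -0.2117  0.1347] w 1.0 F [0.8 0.2 0.7]
slide [ -0.2  -2.2 104.7] rot [0.0016 0.0009 0.0004]
[290.8 171. ] [354.4 232.2]
[310.1 198.2] [334.8 221.7]
```

View pics/c6.png

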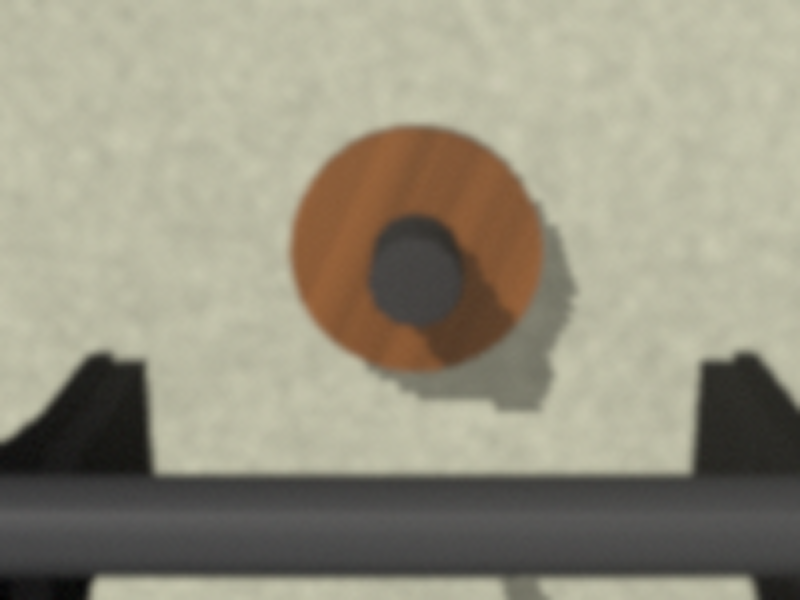

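Request:
{"op": "send_rows", "data": {"motion": [{"claw": 1,"slide": [0,0,20],"delta_rot": [0,0,0]},{"claw": 1,"slide": [0,0,45],"delta_rot": [0,0,0]},{"claw": 1,"slide": [0,0,65],"delta_rot": [0,0,0]},{"claw": 1,"slide": [0,0,80],"delta_rot": [0,0,0]},{"claw": 1,"slide": [0,0,86],"delta_rot": [0,0,0]}]}}

```text
time: 25.3
position: [0.6025, -0.2116, 0.046]
tool_rot: [-2.22, -2.22, 0.001]
ft_force: [-0.3, -0.1, -0.6]
grip_width: 1.001
grip_force: 0.0
```

Request:
{"op": "send_rows", "data": {"motion": [{"claw": 1,"slide": [0,0,0],"delta_rot": [0,0,0]},{"claw": 1,"slide": [0,0,0],"delta_rot": [0,0,0]},{"claw": 1,"slide": [0,0,0],"delta_rot": [0,0,0]},{"claw": 1,"slide": [0,0,0],"delta_rot": [0,0,0]}]}}

```text
time: 25.7
position: [0.604, -0.212, 0.0486]
tool_rot: [2.22, 2.22, 0.001]
ft_force: [0.0, 0.7, 0.3]
grip_width: 1.0
grip_force: 0.0
```

```bash
python3 go.py 0.6035 -0.212 0.042
```

```text
t 25.7 pos [ 0.604  -0.212   0.0486] w 1.0 F [0.  0.7 0.3]
slide [-0.  -0.5  6.6] rot [ 0.0015  0.0008 -0.    ]
```

Request:
{"op": "send_rows", "data": {"motion": [{"claw": 0.5,"slide": [0,0,3],"delta_rot": [0,0,0]},{"claw": 0.2,"slide": [0,0,6],"delta_rot": [0,0,0]},{"claw": 0,"slide": [0,0,6],"delta_rot": [0,0,0]},{"claw": 0,"slide": [0,0,6],"delta_rot": [0,0,0]},{"claw": 0,"slide": [0,0,6],"delta_rot": [0,0,0]}], "grip_force": 10}}

```text
time: 26.2
position: [0.6034, -0.2118, 0.0415]
tool_rot: [-2.221, -2.221, 0.0]
ft_force: [-0.7, -0.1, 0.0]
grip_width: 0.629
grip_force: 0.0
```

```bash
python3 go.py 0.6035 -0.212 0.042
```

```text
t 26.2 pos [ 0.6034 -0.2118  0.0415] w 0.629 F [-0.7 -0.1  0. ]
slide [-0.2  0.1 -0.5] rot [-0.0001  0.      0.    ]
```

Position is right; closing on the knob.

Request:
{"op": "send_rows", "data": {"motion": [{"claw": -0.3,"slide": [0,0,0],"delta_rot": [0,0,0]},{"claw": -0.5,"slide": [0,0,0],"delta_rot": [0,0,0]},{"claw": -0.9,"slide": [0,0,0],"delta_rot": [0,0,0]},{"claw": -0.9,"slide": [0,0,0],"delta_rot": [0,0,0]},{"claw": -0.9,"slide": [0,0,0],"delta_rot": [0,0,0]}], "grip_force": 10}}

```text
time: 26.7
position: [0.6033, -0.2118, 0.0416]
tool_rot: [2.221, 2.221, -0.0]
ft_force: [0.2, 0.0, 0.5]
grip_width: 0.253
grip_force: 10.0
```

Request:
{"op": "send_rows", "data": {"motion": [{"claw": -0.9,"slide": [0,0,0],"delta_rot": [0,0,0]},{"claw": -0.9,"slide": [0,0,0],"delta_rot": [0,0,0]},{"claw": -0.9,"slide": [0,0,0],"delta_rot": [0,0,0]},{"claw": -0.9,"slide": [0,0,0],"delta_rot": [0,0,0]}]}}

```text
time: 27.1
position: [0.6033, -0.2118, 0.0416]
tool_rot: [2.221, 2.221, -0.0]
ft_force: [0.1, 0.9, 1.2]
grip_width: 0.246
grip_force: 10.0
```

```bash
python3 go.py 0.6308 0.0081 0.242
```

```text
t 27.1 pos [ 0.6033 -0.2118  0.0416] w 0.246 F [0.1 0.9 1.2]
slide [ 219.8   27.5 -200.4] rot [-0.0001  0.0001  0.0001]
```

Request:
{"op": "send_rows", "data": {"motion": [{"claw": -0.9,"slide": [0,0,-20],"delta_rot": [0,0,0]},{"claw": -0.9,"slide": [0,0,-60],"delta_rot": [0,0,0]},{"claw": -0.9,"slide": [0,0,-105],"delta_rot": [0,0,0]},{"claw": -0.9,"slide": [0,0,-150],"delta_rot": [0,0,0]},{"claw": -0.9,"slide": [10,1,-185],"delta_rot": [0,0,0]}]}}

```text
time: 27.6
position: [0.6045, -0.2036, 0.2293]
tool_rot: [2.222, 2.217, -0.0]
ft_force: [0.1, -0.5, -1.4]
grip_width: 0.25
grip_force: 10.0
```

Request:
{"op": "send_rows", "data": {"motion": [{"claw": -0.9,"slide": [20,3,-15],"delta_rot": [0,0,0]},{"claw": -0.9,"slide": [55,7,-15],"delta_rot": [0,0,0]},{"claw": -0.9,"slide": [90,11,-15],"delta_rot": [0,0,0]},{"claw": -0.9,"slide": [125,16,-15],"delta_rot": [0,0,0]},{"claw": -0.9,"slide": [155,20,-15],"delta_rot": [0,0,0]}]}}

```text
time: 28.1
position: [0.6237, -0.0429, 0.2402]
tool_rot: [-2.217, -2.223, 0.001]
ft_force: [0.2, -0.6, -1.4]
grip_width: 0.251
grip_force: 10.0
```

Request:
{"op": "send_rows", "data": {"motion": [{"claw": -0.9,"slide": [25,3,0],"delta_rot": [0,0,0]},{"claw": -0.9,"slide": [45,5,0],"delta_rot": [0,0,0]},{"claw": -0.9,"slide": [55,6,0],"delta_rot": [0,0,0]},{"claw": -0.9,"slide": [55,6,0],"delta_rot": [0,0,0]},{"claw": -0.9,"slide": [55,6,0],"delta_rot": [0,0,0]}]}}

```text
time: 28.6
position: [0.6301, 0.0074, 0.2409]
tool_rot: [-2.222, -2.221, 0.002]
ft_force: [-0.2, -0.2, -1.4]
grip_width: 0.249
grip_force: 10.0
```

Request:
{"op": "send_rows", "data": {"motion": [{"claw": -0.9,"slide": [0,0,0],"delta_rot": [0,0,0]},{"claw": -0.9,"slide": [0,0,0],"delta_rot": [0,0,0]},{"claw": -0.9,"slide": [0,0,0],"delta_rot": [0,0,0]},{"claw": -0.9,"slide": [0,0,0],"delta_rot": [0,0,0]}]}}

```text
time: 29.0
position: [0.6304, 0.0077, 0.2415]
tool_rot: [2.222, 2.22, -0.0]
ft_force: [-0.6, 0.2, -1.4]
grip_width: 0.25
grip_force: 10.0
```

```bash
python3 go.py 0.6308 0.0081 0.1976;python3 - <<'E'
from h import *
a=snap('side','s7.png')['color'][90:210,210:370]; b=snap('wrist','w7.png')['color'][100:300,200:450]
cv2.imwrite('pics/c7.png',np.vstack([cv2.resize(i,(400,300),interpolation=2) for i in(a,b)]))
E
```

```text
t 29.0 pos [0.6304 0.0077 0.2415] w 0.25 F [-0.6  0.2 -1.4]
slide [ 0.4  0.4 43.9] rot [-0.      0.0002 -0.0009]
```

View pics/c7.png

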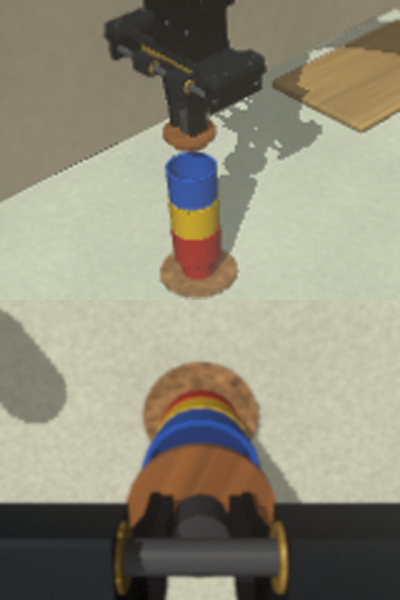

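The lid hangs level and centred above the blue cup. Lowering it.

Request:
{"op": "send_rows", "data": {"motion": [{"claw": -0.9,"slide": [0.4,0,8],"delta_rot": [0,0,0]},{"claw": -0.9,"slide": [0.4,0,18],"delta_rot": [0,0,0]},{"claw": -0.9,"slide": [0.4,0,28],"delta_rot": [0,0,0]},{"claw": -0.9,"slide": [0.4,0,32],"delta_rot": [0,0,0]},{"claw": -0.9,"slide": [0.4,0,32],"delta_rot": [0,0,0]}]}}

```text
time: 29.6
position: [0.6297, 0.0085, 0.2082]
tool_rot: [-2.22, -2.22, 0.002]
ft_force: [-0.2, -0.6, -0.8]
grip_width: 0.251
grip_force: 10.0
```

Request:
{"op": "send_rows", "data": {"motion": [{"claw": -0.9,"slide": [0,0,4],"delta_rot": [0,0,0]},{"claw": -0.9,"slide": [0,0,8],"delta_rot": [0,0,0]},{"claw": -0.9,"slide": [0,0,10],"delta_rot": [0,0,0]},{"claw": -0.9,"slide": [0,0,10],"delta_rot": [0,0,0]},{"claw": -0.9,"slide": [0,0,10],"delta_rot": [0,0,0]}]}}

```text
time: 30.1
position: [0.6304, 0.0086, 0.1996]
tool_rot: [2.221, 2.221, 0.0]
ft_force: [-0.5, 0.4, 0.3]
grip_width: 0.248
grip_force: 10.0
```

```bash
python3 go.py 0.6308 0.0081 0.1976
```

```text
t 30.1 pos [0.6304 0.0086 0.1996] w 0.248 F [-0.5  0.4  0.3]
slide [-0.5  0.4  2. ] rot [ 0.0001  0.0001 -0.    ]
```

Request:
{"op": "send_rows", "data": {"motion": [{"claw": -0.9,"slide": [0,0,1],"delta_rot": [0,0,0]},{"claw": -0.9,"slide": [0,0,2],"delta_rot": [0,0,0]},{"claw": -0.9,"slide": [0,0,2],"delta_rot": [0,0,0]},{"claw": -0.9,"slide": [0,0,2],"delta_rot": [0,0,0]}]}}

```text
time: 30.5
position: [0.6305, 0.0087, 0.1978]
tool_rot: [2.221, 2.221, 0.0]
ft_force: [0.0, 0.3, 0.7]
grip_width: 0.246
grip_force: 10.0
```

Request:
{"op": "send_rows", "data": {"motion": [{"claw": 0,"slide": [0,0,0],"delta_rot": [0,0,0]},{"claw": 0.2,"slide": [0,0,0],"delta_rot": [0,0,0]},{"claw": 0.2,"slide": [0,0,0],"delta_rot": [0,0,0]},{"claw": 0.2,"slide": [0,0,0],"delta_rot": [0,0,0]},{"claw": 0.2,"slide": [0,0,0],"delta_rot": [0,0,0]}]}}

```text
time: 31.0
position: [0.6303, 0.0086, 0.1975]
tool_rot: [2.221, 2.221, -0.0]
ft_force: [0.1, 0.1, -0.4]
grip_width: 0.571
grip_force: 0.0
```

Request:
{"op": "send_rows", "data": {"motion": [{"claw": 0.2,"slide": [0,0,0],"delta_rot": [0,0,0]},{"claw": 0.2,"slide": [0,0,-15],"delta_rot": [0,0,0]},{"claw": 0.2,"slide": [0,0,-45],"delta_rot": [0,0,0]},{"claw": 0.2,"slide": [0,0,-75],"delta_rot": [0,0,0]},{"claw": 0.2,"slide": [0,0,-100],"delta_rot": [0,0,0]}]}}

```text
time: 31.5
position: [0.6307, 0.0089, 0.3006]
tool_rot: [2.22, 2.22, 0.003]
ft_force: [0.2, 0.1, 0.0]
grip_width: 0.604
grip_force: 0.0
```

Request:
{"op": "send_rows", "data": {"motion": [{"claw": 0.2,"slide": [0,0,0],"delta_rot": [0,0,0]},{"claw": 0.2,"slide": [0,0,0],"delta_rot": [0,0,0]},{"claw": 0.2,"slide": [0,0,0],"delta_rot": [0,0,0]},{"claw": 0.2,"slide": [0,0,0],"delta_rot": [0,0,0]}]}}

```text
time: 31.9
position: [0.6298, 0.0084, 0.2963]
tool_rot: [-2.221, -2.22, 0.002]
ft_force: [-0.0, -0.8, 0.2]
grip_width: 0.599
grip_force: 0.0
```

```bash
python3 go.py 0.6308 0.0081 0.298;python3 - <<'E'
from h import *
from loc import circ
a=snap('side','s8.png')['color'][90:210,210:370]; im=snap('wrist','w8.png'); b=im['color'][100:300,200:450]
cv2.imwrite('pics/c8.png',np.vstack([cv2.resize(i,(400,300),interpolation=2) for i in(a,b)]))
p=proj(im,circ(.6308,.0081,.172,.062));print(p.min(0).round(1),p.max(0).round(1))
E
```

```text
t 31.9 pos [0.6298 0.0084 0.2963] w 0.599 F [-0.  -0.8  0.2]
slide [-0.3  1.  -1.7] rot [-0.0021  0.0001 -0.0001]
[294.9 170.2] [357.3 230.2]
```

View pics/c8.png

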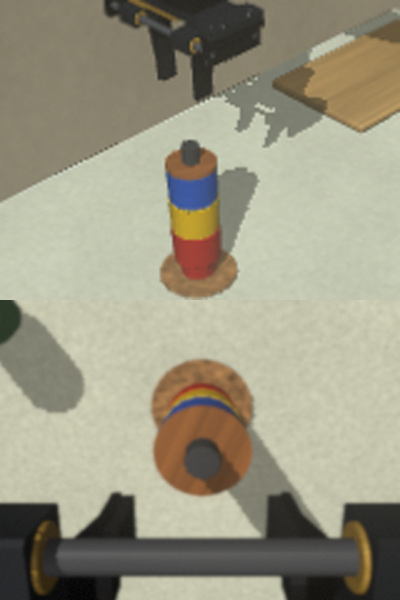

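The stack stands upright with the lid seated and the gripper well clear. Handing it in.

```bash
python3 -c "
from bench import ctrl
print(ctrl.close_job())"
```

```text
the job is handed in; nothing more can be done
None
```

The job is handed in: red, yellow and blue are nested upright on the coaster with the lid seated on blue. The last pictures show the stack standing free of the gripper, and the green cup, soap bottle and pepper mill were never touched. I saw no verdict from the judge.

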